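# Point out the gas knob left on and its burner

### The job

One of the two knobs on the gas hob has been left turned on: its grip bar lies across the hob (left to right) instead of straight towards the back. Show it without touching anything: with the fingers pointing down and the fingertips no more than about five centimetres above it, point at the middle of that knob for two seconds, then likewise at the middle of the burner it feeds, the one directly behind it on the same side, and finish there, still pointing. Do not point at the other knob or the other burner on the way, and leave everything untouched and where it is.

Things in the scene. Friction and masses are not known exactly. Their poses are not given: they have to be found in the camera images.
- hob: Stainless two-burner gas hob, 300 (its x) x 480 (its y) mm, deck 50 mm above the worktop. Origin: centre of its footprint at worktop height; +x to its back (away from the robot), +y to its left as the robot sees it; turned by up to 0.2 rad. Each burner has a square black pan support, 180 mm wide, its bars' tops 96 mm above the worktop, open in the middle (radius 30 mm).
- left_burner (a point): Middle of the left burner (the larger, cap 84 mm across), on its axis, level with the top of the pan-support bars, 96 mm above the worktop; the cap's top is 20 mm lower. In the hob frame at x +40, y +115 mm. z up.
- right_burner (a point): Middle of the right burner (the smaller, cap 60 mm across), likewise 96 mm above the worktop. In the hob frame at x +40, y -115 mm. z up.
- knob_on_top (a point): Top centre of the knob that is on, 80 mm above the worktop: black disc 46 mm across, 10 mm high, on it a metal grip bar 46 x 12 mm, 20 mm high, black line at one end. The bar lies across the hob within 0.25 rad (point x along the bar, z up). At the hob's front, in its frame at x -110, y +115 or -115 mm (varies), straight in front of the burner it feeds. Turns easily if touched.
- knob_off_top (a point): Top centre of the other, identical knob, which is off: its bar points straight to the back of the hob within about 0.1 rad. 80 mm above the worktop, on the other side of the hob (y -115 or +115 mm).
- shaker: Bystander: loose white china salt shaker with steel cap, 36 mm across, 70 mm tall, standing on the hob's deck between the two knobs. Origin: centre of its underside.
- mug: Bystander: loose white mug, 82 mm across, 92 mm tall, handle, on the worktop to the right of the hob. Origin: centre of its underside.
- crock: Bystander: loose wooden utensil pot, 104 mm across, 140 mm tall, cooking utensils reach to about 320 mm, on the worktop to the left of the hob. Origin: centre of its underside.

How it is judged:
On the way, in this order (a step that is already met when the one before it is completed fails the run):
1. dwell 1.5 s over the knob that is on: tool point within 20 mm of its middle, 0 to 80 mm above its top (horizontal distance between the grasp point and knob_on_top below 0.02 m and z of the grasp point in the frame of knob_on_top between 0 and 0.08 m and angle between the grasp point's own z axis and vertical above 2.3 rad), for 1.5 s.
2. then dwell 1.5 s over the burner behind it: within 30 mm, 0 to 80 mm above its pan support (((y of knob_on_top in the frame of hob above 0 m and horizontal distance between the grasp point and left_burner below 0.03 m and z of the grasp point in the frame of left_burner between 0 and 0.08 m and angle between the grasp point's own z axis and vertical above 2.3 rad) or (y of knob_on_top in the frame of hob below 0 m and horizontal distance between the grasp point and right_burner below 0.03 m and z of the grasp point in the frame of right_burner between 0 and 0.08 m and angle between the grasp point's own z axis and vertical above 2.3 rad))), for 1.5 s.
At the end, for the whole second after the job is handed in: The tool point is still within 30 mm, horizontally, of the middle of the burner behind the knob that is on and 0 to 80 mm above its pan support, fingers pointing down within about 48 degrees; every bystander is within 10 mm of where it stood (((y of knob_on_top in the frame of hob above 0 m and horizontal distance between the grasp point and left_burner below 0.03 m and z of the grasp point in the frame of left_burner between 0 and 0.08 m and angle between the grasp point's own z axis and vertical above 2.3 rad) or (y of knob_on_top in the frame of hob below 0 m and horizontal distance between the grasp point and right_burner below 0.03 m and z of the grasp point in the frame of right_burner between 0 and 0.08 m and angle between the grasp point's own z axis and vertical above 2.3 rad)) and distance of each of shaker, mug, crock from where it was at the start of the episode below 0.01 m); the robot touches nothing.
It fails at once if the robot touches anything (contact force between any of the fingers, the arm and anything else above 0.3 N).
It fails at once if it points at the knob that is off (TCP within 25 mm of its middle and less than 80 mm above its top) (horizontal distance between the grasp point and knob_off_top below 0.025 m and z of the grasp point in the frame of knob_off_top between 0 and 0.08 m and angle between the grasp point's own z axis and vertical above 2.3 rad).
It fails at once if it points at the wrong burner (TCP within 30 mm of its middle and less than 80 mm above its pan support) ((y of knob_on_top in the frame of hob below 0 m and horizontal distance between the grasp point and left_burner below 0.03 m and z of the grasp point in the frame of left_burner between 0 and 0.08 m and angle between the grasp point's own z axis and vertical above 2.3 rad) or (y of knob_on_top in the frame of hob above 0 m and horizontal distance between the grasp point and right_burner below 0.03 m and z of the grasp point in the frame of right_burner between 0 and 0.08 m and angle between the grasp point's own z axis and vertical above 2.3 rad)).
It fails at once if a bystander is shifted by more than 10 mm or lifted (distance of any of shaker, mug, crock from where it was at the start of the episode above 0.01 m).
It also fails if it takes over 48 s, if anything falls off the work surface, if the arm or the gripper's body presses on something with over 40 N, if the wrist force passes 120 N, or if a joint passes its speed limit or range.

### The arm

A 6-joint arm with a two-finger parallel gripper is mounted at the origin on the work surface. World frame = base frame: x ahead of the robot, y to its left, z up, the work surface at z = 0. Lengths are in m, angles in rad, forces in N, time in s.
With the tool pointing down it reaches from about 0.3 to 0.775 m from the base axis. Payload 14.6 kg.
Tool frame: the origin (TCP) lies between the finger pads, 19 mm behind the fingertips; this is the grasp point; z points along the fingers, y is the line along which they close (so a half turn about z gives the same grasp; the last joint's range is limited). The gripper opens to 94 mm and grips with 3 to 60 N. Pads are 16 mm wide; open, the fingers measure 119 mm over their backs; the gripper's body (75 mm by 177 mm) begins 78 mm behind the grasp point.
Start: joints at [-1.307, 0.3, 1.521, -0, 1.321, -0.067], TCP at [0.179, -0.52, 0.224] pointing down, gripper open.
Joint ranges: [-3.03, 3.03], [-0.79, 2.21], [0.23, 2.52], [-1.04, 4.18], [0, 3.07], [-2.55, 2.55]. Speed limits (rad/s): [2.22, 2.22, 2.57, 3.14, 3.14, 3.14].

### API

Orientations are given as [roll, pitch, yaw] about the fixed x, y, z axes, in that order (R = Rz(yaw) Ry(pitch) Rx(roll)).
In Python, from station import monitor, camera, ctrl gives the robot as it stands.
- The arm moves only by the tool apply_moves, never from a script. Its argument "plan" is one flat list of numbers, 4 for each row, row after row: the shift along the tool's x, y, z in mm, then the turn about the tool's z in rad. In form: [dx, dy, dz, spin, dx, dy, dz, spin, ...]. A call has 1 to 20 rows; each row shifts and turns the commanded pose from where the row before left it, along the tool's axes as they then stand; what a row does not reach is not made up. A row lasts 1/10 s, in which the tool goes at most 50 mm and 8.59 degrees, less where a joint would pass 70% of its speed; a pose out of reach is approached as far as the arm can. A call is refused whole if a number of a shift passes 50 or a number of a turn 0.15, either way. A call with a gripper value outside its range is refused whole. "hand" is the gripper command: -1 is shut, 1 is fully open, values between are in proportion, set as the call begins (left out, the last holds). The fingers move at their own pace and stop on an object; "squeeze" is the grip in N (left out, the last holds). Time passes only in rows, so rows that do not move let the fingers close. It gives the time, the measured TCP pose, the force, the opening and the grip force at its end, in the units of the state.
- monitor.get_obs(): the state, without advancing time (a new reading comes with each control period).
- camera(name): name is "scene" or "top" or "wrist"; returns a dict with "image" (420x560x3 uint8, red, green, blue), "range_z" (420x560 float32, m along the optical axis (not along the pixel's ray), 0 where there is no reading), "mtx" (3x3 intrinsics, pixels), "rvec" (rotation vector, rad) and "tvec" (3), from world to camera coordinates, as OpenCV has them. Camera axes: x right, y down, z forward; pixel columns grow to the right and rows downward; lengths in m; the calibration is good to about 2 mm. A picture is of the moment at which its call begins.
- ctrl.hand_in(): hands the job in; it is judged then, once.
The state is a dict: "time_s": time; "qpos": joint angles; "joint_vel": joint speeds; "tau": joint torques, N m; "ee_pos": TCP position; "eef_rot": TCP orientation; "force": force on the tool from outside, world axes, zero at the start; "moment": the same for the moment, N m; "grip_width": finger opening in m; "grip_force": force on a finger pad.
Only numpy, scipy, OpenCV 4.12 (cv2) and the standard library are available. Lean on these libraries where they do the work, as an engineer would, in place of code of your own. Each camera call takes 0.05 s, during which the arm holds its last target. There are 200 camera calls.

## Working session

There is one attempt and no reset: what is moved stays moved. The work goes in short steps, Python scripts to look and compute and a tool call to move; the robot and the scene stay as the last step left them, time stands still between calls to the robot, and variables do not carry over. Pictures are saved under pics/ and viewed, at most 10 in all, crops included, and the job is handed in when it is done.

Besides the shell and the picture viewer there is one more tool, called after "Request:" as name(argument=value, ...) on one line, values as JSON. apply_moves: Moves the arm, as the interface text tells. Its arguments: {"type":"object","properties":{"plan":{"type":"array","items":{"type":"number"}},"hand":{"type":"number"},"squeeze":{"type":"number"}},"required":["plan"]}

```bash
mkdir -p pics; cat > h.py <<'E'
import numpy as np, cv2
from station import monitor, camera, ctrl
def save(n,f):
    c=camera(n); cv2.imwrite(f,c["image"][:,:,::-1]); np.savez(f[:-4]+".npz",**c); return c
def px(c,u,v,z=None):
    R,_=cv2.Rodrigues(np.array(c["rvec"],float)); t=np.array(c["tvec"],float).ravel()
    r=np.linalg.inv(c["mtx"])@[u,v,1.]
    if z is None: return R.T@(r*c["range_z"][int(v),int(u)]-t)
    o=-R.T@t; d=R.T@r; return o+d*(z-o[2])/d[2]
E
python3 -c "
from h import *
save('top','pics/top.png');o=monitor.get_obs();print(o)"
```

```text
{'time_s': 0.05, 'qpos': array([-1.30662507e+00,  3.00451814e-01,  1.52157191e+00,  2.21507124e-05,
        1.32069849e+00, -6.65847030e-02]), 'joint_vel': array([-0.00115922, -0.00081105, -0.00070312, -0.00034111, -0.00148905,
        0.00178843]), 'tau': array([ 9.73968527e-04, -5.33215213e+01, -3.53711379e+01,  7.09980377e-02,
        2.35521456e-02, -5.51384346e-05]), 'ee_pos': array([ 0.17856523, -0.51995554,  0.22370078]), 'eef_rot': array([-3.14046702e+00, -9.65636094e-05,  3.30750416e-01]), 'force': array([-0.7043768 , -0.12418952,  0.01265733]), 'moment': array([-0.00987465, -0.03006566, -0.00314548]), 'grip_force': 0.0, 'grip_width': 0.09399829492026134}
```

View pics/top.png

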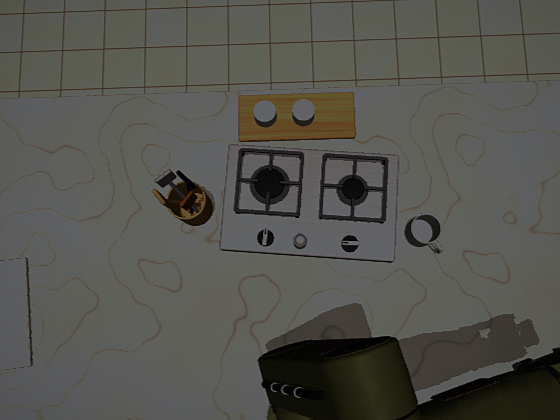

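The top view is dark. The left knob at about (265,237) has its bar pointing to the back. The right knob at about (350,243) has its bar across, so it looks like the one that is on. The burners are at (269,182) and (353,188), and the shaker is at (300,241). I'll enlarge to check this.

```bash
python3 -c "
from h import *
c=dict(np.load('pics/top.npz'));im=cv2.imread('pics/top.png')[140:270,215:405]
cv2.imwrite('pics/crop.png',cv2.resize(np.clip(im.astype(float)*1.8,0,255).astype('uint8'),None,fx=4,fy=4,interpolation=cv2.INTER_CUBIC))
for n,u,v,z in [('kL',265,237,.08),('kR',350,243,.08),('bL',269,182,.076),('bR',353,188,.076),('sh',300,241,.12),('mug',422,231,.092)]:
    print(n,px(c,u,v,z).round(3),px(c,u,v).round(3))
"
```

```text
kL [0.499 0.114 0.08 ] [0.499 0.114 0.082]
kR [ 0.476 -0.113  0.08 ] [ 0.476 -0.113  0.08 ]
bL [0.65  0.1   0.076] [0.65  0.1   0.077]
bR [ 0.626 -0.128  0.076] [ 0.627 -0.129  0.075]
sh [0.481 0.021 0.12 ] [0.481 0.021 0.121]
mug [ 0.501 -0.304  0.092] [ 0.512 -0.324  0.005]
```

View pics/crop.png

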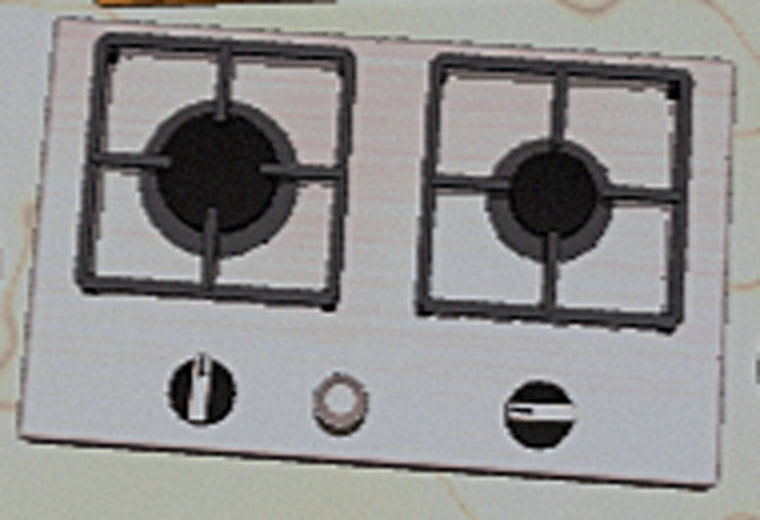

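The right knob is on. Its knob-to-burner distance (151 mm) and the knob spacing (228 mm) match the hob's dimensions. I'll move above it at the current height with the gripper shut.

Request:
apply_moves(plan=[10, -7, 0, 0, 20, -14, 0, 0, 22, -15, 0, 0, 22, -15.5, 0, 0, 22, -15.5, 0, 0, 22, -15.5, 0, 0, 22, -15.5, 0, 0, 22, -15.5, 0, 0, 22, -15.5, 0, 0, 22, -15.5, 0, 0, 22, -15.5, 0, 0, 22, -15.5, 0, 0, 22, -15.5, 0, 0, 22, -15.5, 0, 0, 22, -15.5, 0, 0, 22, -15, 0, 0, 22, -15, 0, 0, 22, -15, 0, 0, 20, -14, 0, 0, 11.6, -7.3, 0, 0], hand=-1)

```text
time_s: 2.05
ee_pos: [0.4766, -0.1113, 0.2241]
eef_rot: [-3.141, 0.0, 0.332]
force: [-0.7, -0.2, -0.2]
grip_width: 0.0002
grip_force: 0.0
```

```bash
python3 -c "
from h import *
c=save('wrist','pics/w.png');o=monitor.get_obs();print(o['time_s'],o['ee_pos'],o['eef_rot'],o['force'],o['grip_width'])
R,_=cv2.Rodrigues(c['rvec']);
for p in [(.476,-.113,.08),(.626,-.128,.096)]:
  q=c['mtx']@(R@np.array(p)+c['tvec'].ravel());print(q[:2]/q[2])"
```

```text
2.1 [ 0.47714642 -0.11078127  0.22403985] [-3.14109067e+00 -1.77927347e-05  3.32636169e-01] [-0.34289537  0.63897366 -0.18154474] 0.0004105643499872861
[278.59114507 205.79001843]
[361.24281939  37.75280939]
```

View pics/w.png

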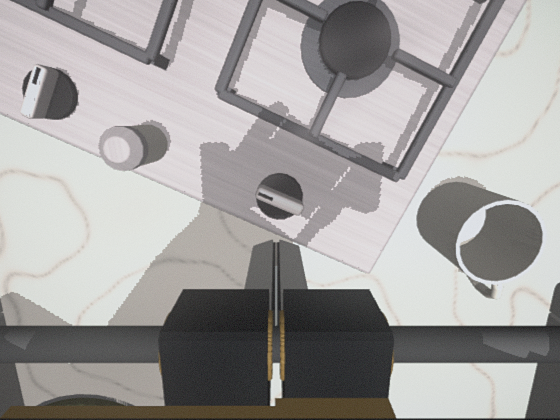

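The wrist view confirms it. The bar of the near knob, around (279,197), lies across the hob, and its burner cap is at about (352,41). The other knob is at top left and points to the back.

```bash
python3 -c "
from h import *
c=dict(np.load('pics/w.npz'))
print(px(c,279,197,.08),px(c,279,197),px(c,352,41,.076),px(c,352,41))"
```

```text
[ 0.483891   -0.11065674  0.08      ] [ 0.48377569 -0.11070169  0.07944604] [ 0.62674501 -0.1246708   0.076     ] [ 0.62696608 -0.12477823  0.07514469]
```

The two views agree to within 8 mm, and the TCP sits between the two estimates. Now I'll descend to z = 0.125 and dwell.

Request:
apply_moves(plan=[0, 0, 5, 0, 1, 0, 10, 0, 1, 0, 12, 0, 0, 0, 12, 0, 0, 0, 12, 0, 0, 0, 12, 0, 0, 0, 12, 0, 0, 0, 12, 0, 0, 0, 8, 0, 0, 0, 4, 0])

```text
time_s: 3.1
ee_pos: [0.4779, -0.1124, 0.1243]
eef_rot: [-3.141, 0.001, 0.331]
force: [0.1, -0.3, 0.3]
grip_width: 0.0003
grip_force: 0.0
```

Request:
apply_moves(plan=[0, 0, 0, 0, 0, 0, 0, 0, 0, 0, 0, 0, 0, 0, 0, 0, 0, 0, 0, 0, 0, 0, 0, 0, 0, 0, 0, 0, 0, 0, 0, 0, 0, 0, 0, 0, 0, 0, 0, 0, 0, 0, 0, 0, 0, 0, 0, 0, 0, 0, 0, 0, 0, 0, 0, 0, 0, 0, 0, 0, 0, 0, 0, 0, 0, 0, 0, 0, 0, 0, 0, 0, 0, 0, 0, 0, 0, 0, 0, 0])

```text
time_s: 5.1
ee_pos: [0.4781, -0.1125, 0.1253]
eef_rot: [3.142, -0.0, 0.331]
force: [-0.8, -0.7, -0.1]
grip_width: 0.0003
grip_force: 0.0
```

Request:
apply_moves(plan=[0, 0, 0, 0, 0, 0, 0, 0, 0, 0, -10, 0, 0, 0, -15, 0, 0, 0, -15, 0, 0, 0, -15, 0, 7, 3, 0, 0, 15, 7, 0, 0, 18, 8, 0, 0, 18, 8, 0, 0, 18, 8, 0, 0, 18, 8, 0, 0, 18, 8, 0, 0, 15, 7, 0, 0, 9, 5, 0, 0, 0, 0, 8, 0, 0, 0, 12, 0, 0, 0, 12, 0, 0, 0, 8, 0, 0, 0, 0, 0])

```text
time_s: 7.1
ee_pos: [0.626, -0.1268, 0.1386]
eef_rot: [-3.14, 0.002, 0.331]
force: [-0.2, 0.0, 0.7]
grip_width: 0.0005
grip_force: 0.0
```

Request:
apply_moves(plan=[0, 0, 0, 0, 0, 0, 0, 0, 0, 0, 0, 0, 0, 0, 0, 0, 0, 0, 0, 0, 0, 0, 0, 0, 0, 0, 0, 0, 0, 0, 0, 0, 0, 0, 0, 0, 0, 0, 0, 0, 0, 0, 0, 0, 0, 0, 0, 0, 0, 0, 0, 0, 0, 0, 0, 0, 0, 0, 0, 0, 0, 0, 0, 0, 0, 0, 0, 0, 0, 0, 0, 0, 0, 0, 0, 0, 0, 0, 0, 0])

```text
time_s: 9.1
ee_pos: [0.6268, -0.127, 0.1402]
eef_rot: [-3.142, 0.0, 0.331]
force: [-0.1, 1.3, -0.0]
grip_width: 0.0006
grip_force: 0.0
```

```bash
python3 -c "
from h import *
save('scene','pics/s.png');o=monitor.get_obs();print(o['time_s'],o['ee_pos'],o['eef_rot'],o['force'])"
```

```text
9.15 [ 0.62684247 -0.12699414  0.14028347] [ 3.14154669e+00 -7.20336000e-05  3.30758032e-01] [0.71588793 0.22030213 0.11114406]
```

View pics/s.png

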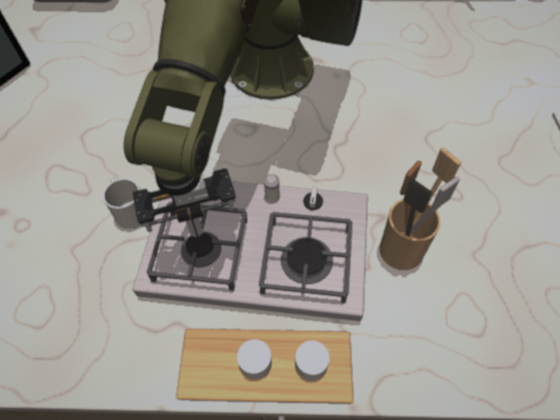

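The scene view, taken from the back, shows the closed fingers over the right burner at about (200,240). The mug, shaker and crock look undisturbed.

```bash
python3 -c "
from h import *
print(ctrl.hand_in())"
```

```text
the job is handed in; nothing more can be done
None
```

The right knob was the one left on; I pointed at it for about 2 s, then at the right burner behind it for about 2 s, and handed the job in still pointing there, with no contact seen (the result was not reported back).

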